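# Garlic into the food-waste caddy, sprung lid eased shut

## Robot

A 7-joint arm with a two-finger parallel gripper is mounted at the origin on a cart in front of the work surface, level with it; the furniture and walls round the work are solid. World frame = base frame: x ahead of the robot, y to its left, z up, the work surface at z = 0. Lengths are in m, angles in rad, forces in N, time in s.
With the tool pointing down it reaches from about 0.4 to 0.925 m from the base axis. Payload 4.1 kg.
Tool frame: the origin (TCP) lies midway between the tips of the shut fingers; the grasp point (between the pads) lies grasp_offset behind it (grasp_offset is the distance from the TCP to the grasp point, in m); z points along the fingers, y is the line along which they close (so a half turn about z gives the same grasp; the last joint's range is limited). The gripper opens to 85 mm and grips with 20 to 120 N. Pads are 22 mm wide; open, the fingers measure 114 mm over their backs; the gripper's body (76 mm by 85 mm) begins 54 mm behind the grasp point. The pads swing forward as they close: fully open they stand 13 mm farther back than shut.
Start: joints at [1.222, 0.398, 0.045, 1.537, -0.019, 1.207, -0.051], TCP at [0.161, -0.63, 0.206] pointing down, gripper open.
Joint ranges: [-2.82, 2.82], [-0.49, 2.23], [-1.37, 1.46], [0, 2.46], [-1.36, 4.5], [0.23, 2], [-2.94, 2.94]. Speed limits (rad/s): [2.57, 2.57, 3.14, 3.14, 3.14, 3.14, 3.14].

## Interface

Orientations are given as [roll, pitch, yaw] about the fixed x, y, z axes, in that order (R = Rz(yaw) Ry(pitch) Rx(roll)).
In Python, from bench import * gives the robot as it stands.
- The arm moves only by the tool send_rows, never from a script. Its argument "motion" is a list of rows, each a list of 3 entries, a list of its own where there are three numbers: the shift along the tool's x, y, z scaled (see below), then the turn, a rotation vector about the tool's x, y, z scaled (see below), then the finger opening in mm, from 0 to 85.4. A call has 1 to 10 rows; each row shifts and turns the commanded pose from where the row before left it, along the tool's axes as they then stand; what a row does not reach is not made up. The controller multiplies each number of a shift by 4 cm and each number of a turn by pi/4 rad. A row lasts 1/12 s, in which the tool goes at most 41.7 mm and 7.16 degrees, less where a joint would pass 70% of its speed; a pose out of reach is approached as far as the arm can. A call with a number of a shift or a turn outside -1 to 1 is refused whole. A call with a gripper value outside its range is refused whole. The fingers move at their own pace and stop on an object; "squeeze" is the grip in N (left out, the last holds). Time passes only in rows, so rows that do not move let the fingers close. It gives the time, the measured TCP pose, the force, the opening and the grip force at its end, in the units of the state.
- read_state(): the state, without advancing time (a new reading comes with each control period).
- read_camera(name): name is "scene" or "top" or "wrist"; returns a dict with "pixels" (420x560x3 uint8, red, green, blue), "depth" (420x560 float32, m along the optical axis (not along the pixel's ray), 0 where there is no reading), "mtx" (3x3 intrinsics, pixels), "cam_to_world" (4x4, takes a point from camera to world coordinates); the wrist camera has in their place "tool_from_camera" (4x4, takes a point from camera to tool coordinates, whose origin is the TCP and whose axes are the flange's). Camera axes: x right, y down, z forward; pixel columns grow to the right and rows downward; lengths in m; the calibration is good to about 2 mm. The wrist camera is an equidistant fisheye: a pixel r from the principal point sees the ray r / f radians off the axis. A picture is of the moment at which its call begins: read the wrist's pose just before it.
- close_job(): hands the job in; it is judged then, once.
The state is a dict: "time": time; "q": joint angles; "dq": joint speeds; "tau": joint torques, N m; "tool_pos": TCP position; "tool_rot": TCP orientation; "ft_force": force on the tool from outside, world axes, zero at the start; "torque": the same for the moment, N m; "finger_gap": finger opening in m; "gripper_force": force on a finger pad.
Only numpy, scipy, OpenCV 4.12 (cv2) and the standard library are available. Lean on these libraries where they do the work, as an engineer would, in place of code of your own. Each camera call takes 0.05 s, during which the arm holds its last target. There are 200 camera calls.

## Task

Put the garlic bulb into the open food-waste caddy, then close the caddy's lid fully. The lid's hinge is spring-loaded and slams: keep hold of the handle and let the lid come down slowly under control all the way until it rests on the rim, and only then let go. Leave the onion, the apple and the mug where they are.

Things in the scene. Friction and masses are not known exactly. Their poses are not given: they have to be found in the camera images.
- garlic: A loose off-white garlic bulb, roughly round, 60 x 57 mm across and 58 mm tall with a short stalk on top, about 40 g; origin at the centre of its underside. It starts upright on the worktop, to the left or right of the caddy.
- caddy: White open-topped food-waste caddy, fixed to the worktop: 170 mm deep (its x), 190 mm wide (its y), rim 128 mm high, walls 4 mm, inner floor 7 mm up, a wire carrying loop standing 17 mm out from each side. Origin at the centre of its underside; its x axis points from the front (robot side) to the hinge at the back, z up. Turned by up to 0.2 rad.
- caddy_hinge (a point): The middle of the lid's hinge axis: behind the caddy's back wall, 93 mm along the caddy's x from its centre, 128 mm above the worktop. The hinge axis is horizontal, along the caddy's y. A slim black-and-steel spring strut (tension spring inside) joins the caddy's left side to the lid near the hinge.
- caddy_lid (a joint): Lid angle, rad: 0 shut, resting on the rim; 1.75 open against its stop, leaning back past upright (start). To close, the free edge swings up and over towards the robot. Over-centre spring: above about 1.45 it stays open by itself; below, spring and weight drive it shut (about 2.5 N at the handle) and, let go, it slams. Steel lid, 174 mm hinge side to free edge, 200 mm wide, 7 mm thick, 0.2 kg.
- lid_handle (a point): Middle of the lid's handle: round wooden bar, 14 mm thick, 114 mm long, parallel to the hinge, on two posts 90 mm apart. Lid shut: 160 mm in front of the hinge axis, 50 mm above it, 39 mm clear under the bar. Lid open: behind the lid, 0.28 m up, 33 mm lower than the free edge; straddle it from above, one finger between bar and lid. It can turn between the fingers, so a hand can stay pointing down.
- onion: A loose brown onion, 79 mm across, 85 mm tall, a bystander; origin at the centre of its underside.
- apple: A loose red apple, 72 mm across, 63 mm tall, a bystander; origin at the centre of its underside.
- mug: A loose white mug, 78 mm wide, 97 mm tall, with a handle, a bystander at the right; origin at the centre of its underside.
There are look-alikes about, which are no part of the job. Several things have the shape of the garlic; the one meant has the colours described above.

How it is judged:
By the outcome, as a careful person would: the job done as asked, in the order asked, and still so for the second after the job is handed in, with the robot touching nothing.
It also fails if it takes over 64 s, if anything falls off the work surface, if the arm or the gripper's body presses on something with over 40 N, if the wrist force passes 120 N, or if a joint passes its speed limit or range.

## Working session

There is one attempt and no reset: what is moved stays moved. The work goes in short steps, Python scripts to look and compute and a tool call to move; the robot and the scene stay as the last step left them, time stands still between calls to the robot, and variables do not carry over. Pictures are saved under pics/ and viewed, at most 11 in all, crops included, and the job is handed in when it is done.

Besides the shell and the picture viewer there is one more tool, called after "Request:" as name([rows], argument=value, ...), one row to a line, values as JSON. send_rows: Moves the arm, as the interface text tells. Shifts and turns lie within -1 to 1; 1 stands for 4 cm of shift or pi/4 rad of turn. Its arguments: {"type":"object","properties":{"motion":{"type":"array","items":{"type":"array"}},"squeeze":{"type":"number"}},"required":["motion"]}

```bash
mkdir -p pics; ls
cat > h.py <<'E'
from bench import *
import numpy as np, cv2
from scipy.spatial.transform import Rotation as R
def cloud(c):
    d=c["depth"];K=c["mtx"];v,u=np.mgrid[:420,:560]
    p=np.stack([(u-K[0,2])/K[0,0]*d,(v-K[1,2])/K[1,1]*d,d],-1)
    T=np.array(c["cam_to_world"]);w=p@T[:3,:3].T+T[:3,3];w[d==0]=np.nan
    return w
def save(n,im): cv2.imwrite("pics/"+n+".png",cv2.cvtColor(im,cv2.COLOR_RGB2BGR))
E
python3 - <<'E'
from h import *
a=read_camera("scene");b=read_camera("top")
np.savez("v0.npz",sp=a["pixels"],sw=cloud(a),tp=b["pixels"],tw=cloud(b))
save("scene0",a["pixels"]);save("top0",b["pixels"])
s=read_state();print(s)
for c in(a,b):print(c["mtx"],c["cam_to_world"])
E
```

```text
pics
{'time': 0.1, 'q': array([ 1.22199568,  0.39910668,  0.04502648,  1.53771867, -0.01867754,
        1.20688536, -0.05070008]), 'dq': array([-1.40347689e-03, -2.00865970e-03,  7.46773180e-04, -8.12855969e-04,
       -1.78774742e-03, -3.89207985e-05, -5.61940252e-04]), 'tau': array([ 3.86498898e-03, -4.76261652e+01,  1.37015060e+00, -2.54946631e+01,
        1.18732837e-02,  5.05714444e-03,  1.67294121e-05]), 'tool_pos': array([ 0.16056251, -0.62924868,  0.20479023]), 'tool_rot': array([-3.13990079e+00,  1.35032694e-04,  2.49930413e-01]), 'ft_force': array([-0.29079227, -0.24470265,  0.41458447]), 'torque': array([0.00768991, 0.05187283, 0.05020584]), 'gripper_force': 0.0, 'finger_gap': 0.08509380367947585}
[[399.10527577   0.         281.23488595]
 [  0.         399.10527577 209.90095556]
 [  0.           0.           1.        ]] [[-0.75692563 -0.50930283  0.40948042  0.0874792 ]
 [-0.65349535  0.59251237 -0.47103389  0.50173863]
 [-0.00272331 -0.62413117 -0.78131483  0.94831315]
 [ 0.          0.          0.          1.        ]]
[[435.29398522   0.         274.44641543]
 [  0.         435.29398522 214.89913404]
 [  0.           0.           1.        ]] [[ 0.01196567 -0.98135972  0.19180699  0.24459034]
 [-0.99987194 -0.01378143 -0.00813528 -0.01735111]
 [ 0.01062701 -0.19168509 -0.98139895  1.55197091]
 [ 0.          0.          0.          1.        ]]
```

View pics/scene0.png

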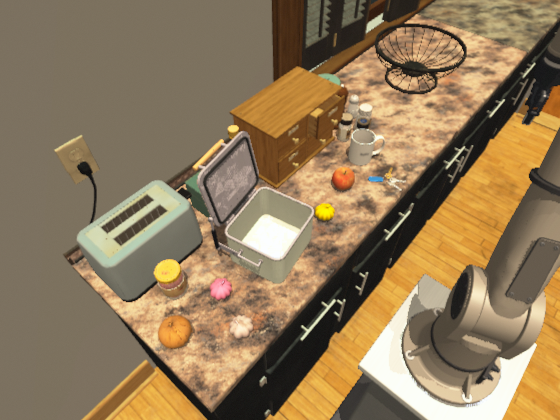

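View pics/top0.png

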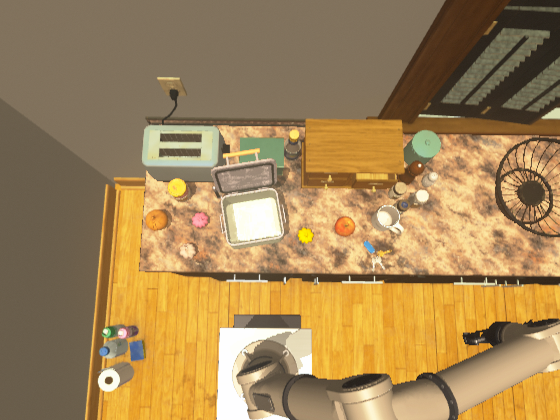

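The scene and top views agree. There are three garlic-shaped things: off-white at scene (241,326) / top (188,250), pink at scene (220,288) / top (200,220), and yellow at scene (325,212) / top (306,235). The off-white one matches the description. The onion is at top (157,219), the apple at (344,226), the mug at (388,217), and the caddy at (252,217) with its lid open. Next I measure and take one close crop.

Run:
```python
from h import *
z=np.load("v0.npz");sp,sw,tp,tw=[z[k] for k in("sp","sw","tp","tw")]
cr=np.hstack([cv2.resize(sp[285:365,195:295],(400,320),interpolation=2),cv2.resize(tp[215:275,150:225],(400,320),interpolation=2)])
save("crop1",cr)
def blob(w,box,zlo,zhi):
    r0,r1,c0,c1=box;p=w[r0:r1,c0:c1].reshape(-1,3);p=p[(p[:,2]>zlo)&(p[:,2]<zhi)];return p
def rep(n,p): print(n,len(p),"min",p.min(0).round(3),"max",p.max(0).round(3),"med",np.median(p,0).round(3))
for n,b in dict(garlic=(236,264,174,203),pink=(207,233,188,212),yellow=(224,248,294,317),apple=(212,240,332,358),onion=(205,233,142,171)).items():
    rep("top "+n,blob(tw,b,.012,.15))
rep("scene garlic",blob(sw,(310,345,225,258),.012,.15))
# caddy rim
p=tw[180:255,205:300].reshape(-1,3);rim=p[(abs(p[:,2]-.128)<.006)]
rep("rim",rim)
r=cv2.minAreaRect(rim[:,:2].astype(np.float32)*1000);print("rect",r)
rep("rim scene",(q:=blob(sw,(180,290,205,320),.122,.134)));print(cv2.minAreaRect(q[:,:2].astype(np.float32)*1000))
# handle: wood colour
for n,im,w,b in(("top",tp,tw,(140,172,215,270)),("scene",sp,sw,(130,185,185,232))):
    hsv=cv2.cvtColor(im,cv2.COLOR_RGB2HSV);m=np.zeros(im.shape[:2],bool);m[b[0]:b[1],b[2]:b[3]]=1
    m&=(hsv[...,0]>8)&(hsv[...,0]<28)&(hsv[...,1]>90)&(hsv[...,2]>120)
    q=w[m];q=q[(q[:,2]>.2)&(q[:,2]<.36)]; rep(n+" handle",q)
    d=np.linalg.svd(q-q.mean(0),full_matrices=False)[2][0];t=(q-q.mean(0))@d;print(d.round(3),t.min(),t.max(),(q.mean(0)+d*(t.min()+t.max())/2).round(4))
```

```text
top garlic 197 min [0.388 0.246 0.018] max [0.44  0.3   0.059] med [0.411 0.272 0.037]
top pink 191 min [0.495 0.209 0.018] max [0.549 0.263 0.061] med [0.521 0.233 0.037]
top yellow 191 min [ 0.447 -0.168  0.018] max [ 0.5   -0.114  0.063] med [ 0.471 -0.138  0.038]
top apple 323 min [ 0.471 -0.311  0.029] max [ 0.54  -0.244  0.069] med [ 0.502 -0.275  0.056]
top onion 376 min [0.482 0.349 0.02 ] max [0.555 0.422 0.088] med [0.515 0.381 0.055]
scene garlic 425 min [0.385 0.251 0.014] max [0.441 0.306 0.061] med [0.407 0.283 0.037]
rim 389 min [ 0.42  -0.058  0.122] max [0.62  0.169 0.134] med [0.534 0.054 0.127]
rect ((524.2167358398438, 51.99254608154297), (186.83038330078125, 203.7288360595703), 10.478276252746582)
rim scene 744 min [ 0.42  -0.058  0.122] max [0.62  0.177 0.134] med [0.553 0.068 0.126]
((526.5245361328125, 57.683494567871094), (193.62010192871094, 207.4394073486328), 10.975519180297852)
top handle 174 min [0.64  0.022 0.271] max [0.703 0.132 0.309] med [0.686 0.077 0.282]
[-0.193  0.981  0.012] -0.05738161812414148 0.0559213928244607 [0.6854 0.0764 0.2821]
scene handle 228 min [ 0.67  -0.075  0.2  ] max [0.783 0.137 0.285] med [0.683 0.083 0.281]
[-0.348  0.913  0.213] -0.18876883266560618 0.05634872526976067 [0.7095 0.019  0.264 ]
```

View pics/crop1.png

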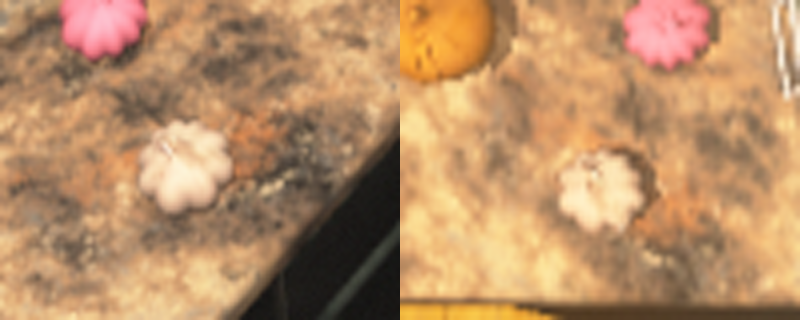

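The crop shows the off-white lobed bulb at crop (185,165) in the scene half and (600,190) in the top half. The pink and orange things are separate, so the off-white one is the target. It sits at about (0.413, 0.274), 0.06 tall. The caddy's yaw is about 0.194 and its centre about (0.52, 0.045). The handle is at about (0.687, 0.077, 0.276), which agrees with the hinge geometry. I'll use a single tool yaw of 1.765 throughout.

Request:
send_rows([
  [[0,0,-0.25],[0,0,-0.15],85],
  [[0,0,-0.25],[0,0,-0.15],85],
  [[0,0,-0.25],[0,0,-0.15],85],
  [[0,0,-0.25],[0,0,-0.15],85],
  [[0,0,-0.25],[0,0,-0.15],85],
  [[0,0,-0.25],[0,0,-0.15],85],
  [[0,0,-0.25],[0,0,-0.15],85],
  [[0,0,-0.25],[0,0,-0.15],85],
  [[0,0,-0.25],[0,0,-0.15],85],
  [[0,0,-0.25],[0,0,-0.15],85],
], squeeze=25)

```text
time: 0.93
tool_pos: [0.1606, -0.6295, 0.3056]
tool_rot: [-3.141, -0.001, 1.434]
ft_force: [0.7, 0.6, -0.5]
finger_gap: 0.0851
gripper_force: 0.0
```

Request:
send_rows([
  [[0,0,0],[0,0,-0.143],85],
  [[0,0,0],[0,0,-0.143],85],
  [[0,0,0],[0,0,-0.143],85],
  [[0.53,0.61,0],[0,0,0],85],
  [[0.53,0.61,0],[0,0,0],85],
  [[0.53,0.61,0],[0,0,0],85],
  [[0.53,0.61,0],[0,0,0],85],
  [[0.53,0.61,0],[0,0,0],85],
  [[0.53,0.61,0],[0,0,0],85],
  [[0.53,0.61,0],[0,0,0],85],
])

```text
time: 1.77
tool_pos: [0.3002, -0.4497, 0.3053]
tool_rot: [-3.141, -0.001, 1.765]
ft_force: [0.9, -0.1, 0.4]
finger_gap: 0.0852
gripper_force: 0.0
```

```bash
cat >> h.py <<'E'
def st():
    s=read_state();print("t",round(s["time"],2),"p",s["tool_pos"].round(4),"rpy",s["tool_rot"].round(3),"F",s["ft_force"].round(1),"gap",round(s["finger_gap"]*1000,1),"gf",round(s["gripper_force"],1));return s
def go(x,y,z,yaw=None):
    "units (tool axes) from here to the TCP target"
    s=read_state();r=R.from_euler("xyz",s["tool_rot"]);d=np.array([x,y,z])-s["tool_pos"]
    print("units",(r.inv().apply(d)/.04).round(2),"len",np.linalg.norm(d).round(3), "turn z" if yaw is not None else "", (-(yaw-s["tool_rot"][2])/(np.pi/4)).round(3) if yaw is not None else "")
E
python3 - <<'E'
from h import *
import bench
s=st();print(s["q"].round(2),grasp_offset);go(.48,-.22,.305,1.765)
E
```

```text
t 1.77 p [ 0.3002 -0.4497  0.3053] rpy [-3.141e+00 -1.000e-03  1.765e+00] F [ 0.9 -0.1  0.4] gap 85.2 gf 0.0
[ 1.19  0.15 -0.33  1.64  0.05  1.35  1.05] 0.0187
units [4.77 5.52 0.01] len 0.292 turn z -0.0
```

Request:
send_rows([
  [[0.6,0.69,0],[0,0,0],85],
  [[0.6,0.69,0],[0,0,0],85],
  [[0.6,0.69,0],[0,0,0],85],
  [[0.6,0.69,0],[0,0,0],85],
  [[0.6,0.69,0],[0,0,0],85],
  [[0.6,0.69,0],[0,0,0],85],
  [[0.6,0.69,0],[0,0,0],85],
  [[0.6,0.69,0],[0,0,0],85],
  [[0.89,0.05,0],[0,0,0],85],
  [[0.89,0.05,0],[0,0,0],85],
])

```text
time: 2.6
tool_pos: [0.47, -0.1476, 0.3048]
tool_rot: [-3.141, -0.002, 1.766]
ft_force: [0.7, 0.7, -0.1]
finger_gap: 0.0847
gripper_force: 0.0
```

Request:
send_rows([
  [[0.89,0.05,0],[0,0,0],85],
  [[0.89,0.05,0],[0,0,0],85],
  [[0.89,0.05,0],[0,0,0],85],
  [[0.89,0.05,0],[0,0,0],85],
  [[0.89,0.05,0],[0,0,0],85],
  [[0.89,0.05,0],[0,0,0],85],
  [[0.89,0.05,0],[0,0,0],85],
  [[0.89,0.05,0],[0,0,0],85],
  [[0.89,0.05,0],[0,0,0],85],
  [[0.89,0.05,0],[0,0,0],85],
])

```text
time: 3.43
tool_pos: [0.4197, 0.2049, 0.3056]
tool_rot: [3.141, 0.001, 1.764]
ft_force: [0.8, 0.4, -1.2]
finger_gap: 0.0848
gripper_force: 0.0
```

Run:
```python
from h import *
s=st();print(s["q"].round(2));go(.413,.275,.17,1.765)
```

```text
t 3.43 p [0.4197 0.2049 0.3056] rpy [3.141e+00 1.000e-03 1.764e+00] F [ 0.8  0.4 -1.2] gap 84.8 gf 0.0
[ 0.43  0.03 -0.99  1.78  0.03  1.34 -0.37]
units [1.76 0.17 3.39] len 0.153 turn z -0.001
```

Request:
send_rows([
  [[0.6,0.06,0],[0,0,0],85],
  [[0.6,0.06,0.4],[0,0,0],85],
  [[0.56,0.05,0.6],[0,0,0],85],
  [[0,0,0.6],[0,0,0],85],
  [[0,0,0.6],[0,0,0],85],
  [[0,0,0.6],[0,0,0],85],
  [[0,0,0.59],[0,0,0],85],
  [[0,0,0],[0,0,0],85],
])

```text
time: 4.1
tool_pos: [0.4105, 0.2712, 0.1656]
tool_rot: [-3.133, 0.003, 1.766]
ft_force: [0.3, -1.0, -0.3]
finger_gap: 0.0847
gripper_force: 0.0
```

```bash
cat >> h.py <<'E'
def wrist(name):
    s=st();c=read_camera("wrist");K=c["mtx"];v,u=np.mgrid[:420,:560]
    a=(u-K[0,2])/K[0,0];b=(v-K[1,2])/K[1,1];r=np.hypot(a,b)+1e-9
    d=c["depth"];k=np.tan(np.minimum(r,1.5))/r
    p=np.stack([a*k*d,b*k*d,d],-1);T=np.array(c["tool_from_camera"]);p=p@T[:3,:3].T+T[:3,3]
    w=R.from_euler("xyz",s["tool_rot"]).apply(p.reshape(-1,3)).reshape(p.shape)+s["tool_pos"];w[d==0]=np.nan
    if name: save(name,c["pixels"])
    return c,w
E
python3 - <<'E'
from h import *
c,w=wrist("w1")
hsv=cv2.cvtColor(c["pixels"],cv2.COLOR_RGB2HSV)
m=(w[...,2]>.015)&(w[...,2]<.07)&(np.hypot(w[...,0]-.413,w[...,1]-.274)<.045)
q=w[m];print(len(q),q.min(0).round(3),q.max(0).round(3),cv2.minEnclosingCircle(q[:,:2].astype(np.float32)))
print(read_state()["q"].round(2))
E
```

```text
t 4.1 p [0.4105 0.2712 0.1656] rpy [-3.133e+00  3.000e-03  1.766e+00] F [ 0.3 -1.  -0.3] gap 84.7 gf 0.0
2552 [0.386 0.249 0.022] [0.443 0.306 0.061] ((0.41497665643692017, 0.2779083549976349), 0.029679108411073685)
[ 0.21  0.27 -1.02  1.92  0.26  1.09 -0.72]
```

View pics/w1.png

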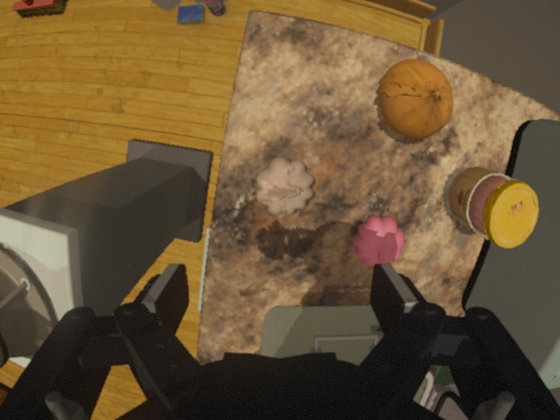

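The wrist view shows the off-white bulb at (285,185), with pink at (380,240) and the onion at (415,98). The bulb measures (0.415, 0.278) with radius 0.030, so I descend and grip.

Request:
send_rows([
  [[0.15,0.14,0],[0,0,0],85],
  [[0,0,0.6],[0,0,0],85],
  [[0,0,0.6],[0,0,0],85],
  [[0,0,0.6],[0,0,0],85],
  [[0,0,0.6],[0,0,0],85],
  [[0,0,0.6],[0,0,0],85],
  [[0,0,0.5],[0,0,0],85],
  [[0,0,0.35],[0,0,0],85],
  [[0,0,0],[0,0,0],85],
])

```text
time: 4.9
tool_pos: [0.4181, 0.2809, 0.0152]
tool_rot: [-3.14, 0.0, 1.764]
ft_force: [-1.2, 0.2, -0.1]
finger_gap: 0.0851
gripper_force: 0.0
```

Run:
```python
from h import *
s=st();print(s["q"].round(2));go(.415,.278,.011,1.765)
```

```text
t 4.9 p [0.4181 0.2809 0.0152] rpy [-3.14   0.     1.764] F [-1.2  0.2 -0.1] gap 85.1 gf 0.0
[ 0.03  0.51 -0.87  2.04  0.53  0.83 -0.96]
units [-0.06 -0.09  0.1 ] len 0.006 turn z -0.001
```

Request:
send_rows([
  [[-0.06,-0.08,0.08],[0,0,0],85],
  [[0,0,0],[0,0,0],50],
  [[0,0,0],[0,0,0],50],
  [[0,0,0],[0,0,0],50],
  [[0,0,0],[0,0,0],50],
  [[0,0,0],[0,0,0],50],
  [[0,0,0],[0,0,0],50],
], squeeze=30)

```text
time: 5.48
tool_pos: [0.4155, 0.2779, 0.0132]
tool_rot: [3.141, 0.0, 1.765]
ft_force: [0.1, -0.7, 0.0]
finger_gap: 0.0501
gripper_force: 0.0
```

Request:
send_rows([
  [[0,0,0],[0,0,0],30],
  [[0,0,0],[0,0,0],30],
  [[0,0,0],[0,0,0],30],
  [[0,0,0],[0,0,0],30],
])

```text
time: 5.82
tool_pos: [0.4156, 0.2781, 0.0137]
tool_rot: [3.141, 0.001, 1.765]
ft_force: [-0.5, -1.2, 6.8]
finger_gap: 0.0317
gripper_force: 26.3
```

Run:
```python
from h import *
c,w=wrist("w2")
```

```text
t 5.82 p [0.4156 0.2781 0.0137] rpy [3.141e+00 1.000e-03 1.765e+00] F [-0.5 -1.2  6.8] gap 31.7 gf 26.3
```

View pics/w2.png

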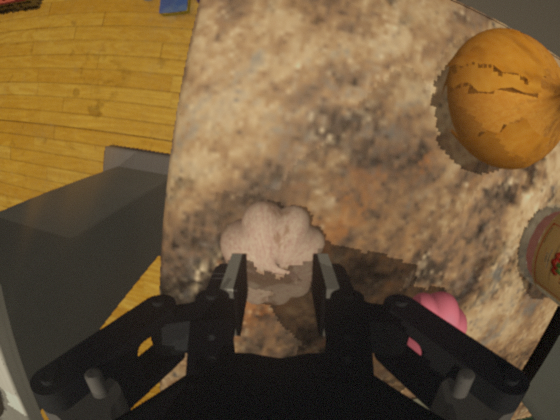

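Run:
```python
from h import *
for n in("scene","top"):
    c=read_camera(n);w=cloud(c);m=(w[...,2]>.012)&(w[...,2]<.075)&(np.hypot(w[...,0]-.415,w[...,1]-.29)<.06)
    hsv=cv2.cvtColor(c["pixels"],cv2.COLOR_RGB2HSV);m&=hsv[...,2]>125
    q=w[m];print(n,len(q),q.min(0).round(3) if len(q) else"",q.max(0).round(3) if len(q) else "")
c,w=wrist(None)
hsv=cv2.cvtColor(c["pixels"],cv2.COLOR_RGB2HSV)
for z in (.02,.03,.04,.05):
    m=(abs(w[...,2]-z)<.005)&(np.hypot(w[...,0]-.415,w[...,1]-.29)<.05)&(hsv[...,2]>100);m[:200]=0;m[310:]=0
    q=w[m];print(z,len(q),q.min(0).round(3),q.max(0).round(3)) if len(q) else 0
print(w[[215,240,290,270,270],[275,275,275,245,318]].round(3), w[400,275])
```

```text
scene 257 [0.383 0.266 0.014] [0.435 0.306 0.059]
top 0  
t 5.97 p [0.4155 0.2782 0.0137] rpy [3.141e+00 1.000e-03 1.765e+00] F [-0.2 -0.8  7.8] gap 31.3 gf 26.3
0.02 173 [0.385 0.268 0.017] [0.438 0.306 0.025]
0.03 1447 [0.385 0.25  0.025] [0.438 0.306 0.035]
0.04 3604 [0.388 0.252 0.035] [0.435 0.302 0.045]
0.05 1432 [0.387 0.264 0.045] [0.433 0.292 0.055]
[[0.41  0.301 0.032]
 [0.412 0.292 0.042]
 [0.417 0.269 0.046]
 [0.401 0.278 0.049]
 [0.431 0.291 0.063]] [0.41367108 0.28849925 0.13317048]
```

The bulb is centred between the pads at (275,255), but the gap is only 31 mm and there is an upward reaction. The pads are therefore on the sloping shoulder, so I open, go about 9 mm lower and regrip.

Request:
send_rows([
  [[0,0,0],[0,0,0],85],
  [[0,0,0],[0,0,0],85],
  [[0,0,0],[0,0,0],85],
  [[-0.0,-0.07,0.12],[0,0,0],85],
  [[0,0,0.12],[0,0,0],85],
  [[0,0,0],[0,0,0],85],
])

```text
time: 6.52
tool_pos: [0.4114, 0.2765, 0.002]
tool_rot: [-3.139, 0.001, 1.765]
ft_force: [-0.2, 0.1, -0.5]
finger_gap: 0.0846
gripper_force: 0.0
```

Request:
send_rows([
  [[0,0,0],[0,0,0],30],
  [[0,0,0],[0,0,0],30],
  [[0,0,0],[0,0,0],30],
  [[0,0,0],[0,0,0],30],
  [[0,0,0],[0,0,0],30],
  [[0,0,0],[0,0,0],30],
  [[0,0,0],[0,0,0],30],
  [[0,0,0],[0,0,0],30],
])

```text
time: 7.18
tool_pos: [0.4127, 0.2777, 0.0043]
tool_rot: [3.141, 0.001, 1.765]
ft_force: [-2.0, -1.2, 9.5]
finger_gap: 0.0437
gripper_force: 26.6
```

Request:
send_rows([
  [[0,0,-0.15],[0,0,0],30],
  [[0,0,-0.3],[0,0,0],30],
  [[0,0,-0.3],[0,0,0],30],
  [[0,0,-0.3],[0,0,0],30],
  [[0,0,0],[0,0,0],30],
])

```text
time: 7.6
tool_pos: [0.4143, 0.2787, 0.048]
tool_rot: [3.137, -0.001, 1.765]
ft_force: [0.7, 0.5, -0.3]
finger_gap: 0.0303
gripper_force: 0.0
```

Run:
```python
from h import *
c,w=wrist("w3")
c=read_camera("scene");w=cloud(c);m=(w[...,2]>.012)&(w[...,2]<.12)&(np.hypot(w[...,0]-.41,w[...,1]-.29)<.045)
m&=cv2.cvtColor(c["pixels"],cv2.COLOR_RGB2HSV)[...,2]>125
q=w[m];print(len(q),q.min(0).round(3),q.max(0).round(3))
```

```text
t 7.6 p [0.4143 0.2787 0.048 ] rpy [ 3.137e+00 -1.000e-03  1.765e+00] F [ 0.7  0.5 -0.3] gap 30.3 gf 0.0
341 [0.384 0.259 0.013] [0.437 0.306 0.091]
```

View pics/w3.png

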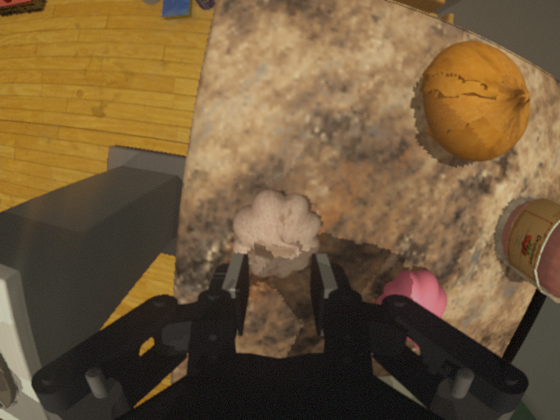

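The grip slipped: the bulb is still at (278,225) and the pads closed above its shoulders. I measure where the fingertips actually sit relative to the TCP.

Run:
```python
from h import *
s=st();c,w=wrist(None)
r=R.from_euler("xyz",s["tool_rot"]);t=r.inv().apply((w-s["tool_pos"]).reshape(-1,3)).reshape(w.shape)*1000
for rr in range(250,350,12):
    print(rr,[tuple(t[rr,cc].round(0)) for cc in (232,240,246,316,322,330)])
m=(w[...,2]>.012)&(np.hypot(w[...,0]-.413,w[...,1]-.279)<.045);m[255:]=0
q=w[m];print(len(q),q.min(0).round(3),q.max(0).round(3))
K=c["mtx"];T=np.array(c["tool_from_camera"]);print(K.round(1),T.round(3))
```

```text
t 7.7 p [0.4131 0.2773 0.046 ] rpy [3.14  0.    1.764] F [-0.   0.5 -0.5] gap 29.9 gf 0.0
t 7.7 p [0.4131 0.2773 0.046 ] rpy [3.14  0.    1.764] F [-0.   0.5 -0.5] gap 29.9 gf 0.0
250 [(np.float64(-21.0), np.float64(-33.0), np.float64(44.0)), (np.float64(-7.0), np.float64(-22.0), np.float64(10.0)), (np.float64(-5.0), np.float64(-18.0), np.float64(6.0)), (np.float64(-6.0), np.float64(23.0), np.float64(9.0)), (np.float64(-21.0), np.float64(32.0), np.float64(44.0)), (np.float64(-21.0), np.float64(38.0), np.float64(43.0))]
262 [(np.float64(9.0), np.float64(-19.0), np.float64(-42.0)), (np.float64(10.0), np.float64(-16.0), np.float64(-42.0)), (np.float64(7.0), np.float64(-14.0), np.float64(-37.0)), (np.float64(10.0), np.float64(17.0), np.float64(-43.0)), (np.float64(10.0), np.float64(20.0), np.float64(-42.0)), (np.float64(-30.0), np.float64(38.0), np.float64(43.0))]
274 [(np.float64(10.0), np.float64(-18.0), np.float64(-54.0)), (np.float64(9.0), np.float64(-15.0), np.float64(-52.0)), (np.float64(2.0), np.float64(-14.0), np.float64(-38.0)), (np.float64(9.0), np.float64(16.0), np.float64(-52
[... 1756 characters left out ...]
loat64(-11.0), np.float64(18.0), np.float64(-66.0)), (np.float64(16.0), np.float64(15.0), np.float64(-101.0))]
346 [(np.float64(15.0), np.float64(-11.0), np.float64(-105.0)), (np.float64(-110.0), np.float64(-32.0), np.float64(44.0)), (np.float64(-109.0), np.float64(-26.0), np.float64(43.0)), (np.float64(-109.0), np.float64(32.0), np.float64(43.0)), (np.float64(-110.0), np.float64(37.0), np.float64(44.0)), (np.float64(16.0), np.float64(14.0), np.float64(-106.0))]
4868 [0.386 0.262 0.017] [0.441 0.305 0.081]
[[325.2   0.  279.4]
 [  0.  325.2 212.1]
 [  0.    0.    1. ]] [[-0.001 -0.96  -0.279  0.07 ]
 [ 1.    -0.001  0.001  0.001]
 [-0.001 -0.279  0.96  -0.17 ]
 [ 0.     0.     0.     1.   ]]
```

Wrist depth puts the fingertips about 36 mm behind the reported TCP, where I expected about 3 mm. I raise the tool and cross-check with the scene camera.

Request:
send_rows([
  [[0,0,-0.4],[0,0,0],30],
  [[0,0,-0.5],[0,0,0],30],
  [[0,0,-0.5],[0,0,0],30],
  [[0,0,-0.4],[0,0,0],30],
  [[0,0,0],[0,0,0],30],
])

```text
time: 8.17
tool_pos: [0.4139, 0.2786, 0.1195]
tool_rot: [3.137, -0.001, 1.765]
ft_force: [0.1, 0.5, 0.4]
finger_gap: 0.0301
gripper_force: 0.0
```

Run:
```python
from h import *
s=st();print(s["q"].round(3));c=read_camera("scene");w=cloud(c)
m=(w[...,2]>.065)&(w[...,2]<.25)&(np.hypot(w[...,0]-.413,w[...,1]-.278)<.06)
q=w[m];print(len(q))
for z in np.arange(.065,.2,.008):
    a=q[abs(q[:,2]-z)<.004]; print(z.round(3),len(a),a.min(0).round(3) if len(a) else "",a.max(0).round(3) if len(a) else "")
T=np.linalg.inv(c["cam_to_world"]);p=T[:3,:3]@s["tool_pos"]+T[:3,3];p=c["mtx"]@p;p=(p/p[2])[:2].round().astype(int);print(p)
im=c["pixels"].copy();cv2.drawMarker(im,tuple(int(x) for x in p),(255,0,0),0,6)
save("sc2",cv2.resize(im[240:350,180:300],(720,660)[:2],interpolation=2)[:600])
```

```text
t 8.17 p [0.4139 0.2786 0.1195] rpy [ 3.137e+00 -1.000e-03  1.765e+00] F [0.1 0.5 0.4] gap 30.1 gf 0.0
[ 0.157  0.346 -0.993  1.973  0.346  0.998 -0.805]
562
0.065 0  
0.073 0  
0.081 0  
0.089 0  
0.097 0  
0.105 0  
0.113 0  
0.121 0  
0.129 0  
0.137 0  
0.145 4 [0.393 0.275 0.144] [0.431 0.287 0.148]
0.153 25 [0.387 0.273 0.149] [0.439 0.293 0.157]
0.161 32 [0.385 0.274 0.157] [0.441 0.293 0.165]
0.169 25 [0.385 0.276 0.166] [0.44  0.293 0.172]
0.177 20 [0.387 0.278 0.173] [0.434 0.292 0.181]
0.185 21 [0.384 0.278 0.181] [0.433 0.294 0.189]
0.193 61 [0.367 0.26  0.189] [0.46  0.299 0.197]
[237 308]
```

View pics/sc2.png

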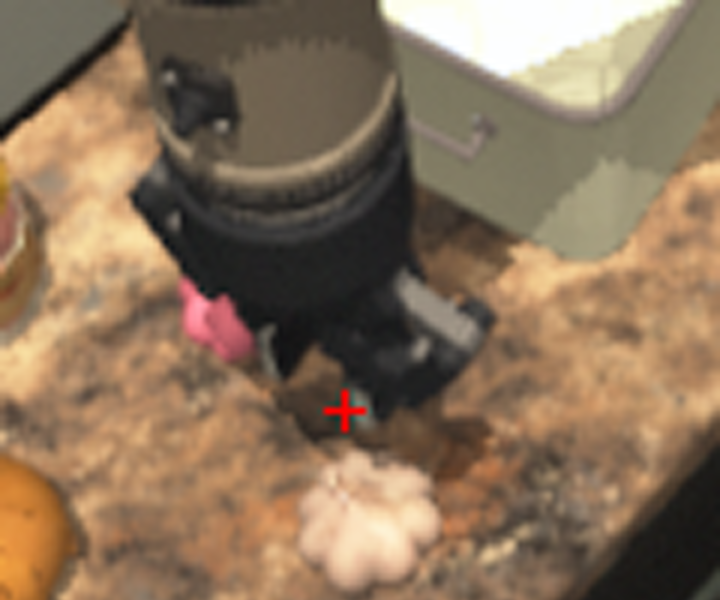

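The red cross marks the reported TCP at crop (345,410), and the real fingertips sit above it. The scene camera puts their lowest point at z 0.144 with the TCP at 0.1195. So the tips are about 25–30 mm behind the reported TCP, and the grasp must be commanded about 3 cm lower, watching the force. The bulb is upright at about (370,520).

Request:
send_rows([
  [[0,0,0.3],[0,0,0],85],
  [[0,0,0.3],[0,0,0],85],
  [[0,0,0.3],[0,0,0],85],
  [[0,0,0.5],[0,0,0],85],
  [[0,0,0.5],[0,0,0],85],
  [[0,0,0.5],[0,0,0],85],
  [[0,0,0.4],[0,0,0],85],
  [[0,0,0.3],[0,0,0],85],
  [[0,0,0.2],[0,0,0],85],
  [[0,0,0],[0,0,0],85],
])

```text
time: 9.05
tool_pos: [0.4106, 0.2763, -0.0172]
tool_rot: [-3.137, 0.001, 1.766]
ft_force: [-0.2, 0.4, 0.3]
finger_gap: 0.0849
gripper_force: 0.0
```

Request:
send_rows([
  [[0,0,0.06],[0,0,0],85],
  [[0,0,0.06],[0,0,0],85],
  [[0,0,0],[0,0,0],60],
  [[0,0,0],[0,0,0],60],
  [[0,0,0],[0,0,0],60],
  [[0,0,0],[0,0,0],40],
  [[0,0,0],[0,0,0],40],
  [[0,0,0],[0,0,0],40],
  [[0,0,0],[0,0,0],40],
])

```text
time: 9.8
tool_pos: [0.4129, 0.2775, -0.0188]
tool_rot: [3.141, 0.0, 1.765]
ft_force: [-1.0, -1.9, 5.8]
finger_gap: 0.053
gripper_force: 31.2
```

Now the gap is 53 mm, which fits a grip near the bulb's widest part. I lift it straight up.

Request:
send_rows([
  [[0,0,-0.15],[0,0,0],40],
  [[0,0,-0.3],[0,0,0],40],
  [[0,0,-0.5],[0,0,0],40],
  [[0,0,-0.5],[0,0,0],40],
  [[0,0,-0.5],[0,0,0],40],
  [[0,0,-0.5],[0,0,0],40],
  [[0,0,0],[0,0,0],40],
], squeeze=35)

```text
time: 10.38
tool_pos: [0.4147, 0.2796, 0.0827]
tool_rot: [3.134, -0.002, 1.765]
ft_force: [-0.1, 1.0, 0.1]
finger_gap: 0.0529
gripper_force: 36.8
```

Request:
send_rows([
  [[0,0,-0.5],[0,0,0],40],
  [[0,0,-0.7],[0,0,0],40],
  [[0,0,-0.7],[0,0,0],40],
  [[0,0,-0.7],[0,0,0],40],
  [[-0.4,0.1,0],[0,0,0],40],
  [[-0.6,0.14,0],[0,0,0],40],
  [[-0.6,0.14,0],[0,0,0],40],
  [[-0.6,0.14,0],[0,0,0],40],
  [[-0.6,0.14,0],[0,0,0],40],
  [[-0.6,0.14,0],[0,0,0],40],
])

```text
time: 11.22
tool_pos: [0.47, 0.1488, 0.1825]
tool_rot: [-3.141, 0.001, 1.765]
ft_force: [0.6, -0.1, -0.3]
finger_gap: 0.0528
gripper_force: 37.1
```

Request:
send_rows([
  [[-0.6,0.14,0],[0,0,0],40],
  [[-0.6,0.14,0],[0,0,0],40],
  [[-0.6,0.14,0],[0,0,0],40],
  [[-0.6,0.14,0],[0,0,0],40],
  [[-0.5,0.1,0],[0,0,0],40],
  [[0,0,0],[0,0,0],40],
])

```text
time: 11.72
tool_pos: [0.5196, 0.0358, 0.182]
tool_rot: [-3.141, 0.002, 1.758]
ft_force: [0.0, -0.4, -0.4]
finger_gap: 0.053
gripper_force: 37.1
```

Run:
```python
from h import *
s=st();print(s["q"].round(2))
T=read_camera("top");w=cloud(T);v=w[180:262,205:300].reshape(-1,3);rim=v[(abs(v[:,2]-.128)<.006)]
ex=np.array([.981,.193]);ey=np.array([-.193,.981]);a=rim[:,:2]@ex;b=rim[:,:2]@ey;print("rim along x",np.percentile(a,[0,2,98,100]).round(3),"y",np.percentile(b,[0,2,98,100]).round(3))
print("hist x",np.histogram(a,np.arange(.4,.66,.01))[0],"y",np.histogram(b,np.arange(-.16,.1,.01))[0])
p=s["tool_pos"][:2];print("tool",(p@ex).round(3),(p@ey).round(3),"centre est",.52*.981+.0435*.193,-.193*.52+.981*.0435)
go(.52,.045,.02)
```

```text
t 11.72 p [0.5196 0.0358 0.182 ] rpy [-3.141e+00  2.000e-03  1.758e+00] F [ 0.  -0.4 -0.4] gap 53.0 gf 37.1
[ 0.62  0.29 -0.92  1.85  0.25  1.13 -0.2 ]
rim along x [0.432 0.432 0.61  0.621] y [-0.152 -0.151  0.042  0.054]
hist x [ 0  0  0 42  9  6  4  5  5  5  6  4  7  4  7 10  9 10 11 12 22  2  1  0
  0] y [ 9 20  0  0  0  0  0  0  0  0  0  6  6  3  6 11 14 11 11 60 22  2  0  0
  0]
tool 0.517 -0.065 centre est 0.5185155 -0.05768650000000001
units [0.15 0.07 4.05] len 0.162
```

Request:
send_rows([
  [[0.2,0,0.4],[0,0,0],40],
  [[0,0,0.55],[0,0,0],40],
  [[0,0,0.55],[0,0,0],40],
  [[0,0,0.55],[0,0,0],40],
  [[0,0,0.55],[0,0,0],40],
  [[0,0,0.55],[0,0,0],40],
  [[0,0,0.5],[0,0,0],40],
  [[0,0,0.3],[0,0,0],40],
  [[0,0,0],[0,0,0],40],
])

```text
time: 12.52
tool_pos: [0.5143, 0.0498, 0.0224]
tool_rot: [-3.137, -0.001, 1.767]
ft_force: [-0.5, -1.1, -0.6]
finger_gap: 0.0531
gripper_force: 37.0
```

Request:
send_rows([
  [[0,0,0.25],[0,0,0],40],
  [[0,0,0.25],[0,0,0],40],
  [[0,0,0],[0,0,0],40],
  [[0,0,0],[0,0,0],85],
  [[0,0,0],[0,0,0],85],
  [[0,0,0],[0,0,0],85],
  [[0,0,0],[0,0,0],85],
])

```text
time: 13.1
tool_pos: [0.5174, 0.0492, 0.0051]
tool_rot: [3.14, 0.0, 1.765]
ft_force: [-0.3, 0.4, -0.3]
finger_gap: 0.085
gripper_force: 0.0
```

Request:
send_rows([
  [[0,0,-0.3],[0,0,0],85],
  [[0,0,-0.6],[0,0,0],85],
  [[0,0,-0.8],[0,0,0],85],
  [[0,0,-0.8],[0,0,0],85],
  [[0,0,-0.8],[0,0,0],85],
  [[0,0,-0.8],[0,0,0],85],
  [[0,0,-0.8],[0,0,0],85],
  [[0,0,-0.8],[0,0,0],85],
  [[0,0,-0.8],[0,0,0],85],
  [[0,0,-0.8],[0,0,0],85],
])

```text
time: 13.93
tool_pos: [0.5163, 0.0498, 0.2992]
tool_rot: [3.141, 0.001, 1.766]
ft_force: [0.3, -0.3, -0.2]
finger_gap: 0.085
gripper_force: 0.0
```

Run:
```python
from h import *
c,w=wrist("w4");s=read_state();print(s["q"].round(2))
m=(w[...,2]>.018)&(w[...,2]<.09)&(np.hypot(w[...,0]-.517,w[...,1]-.05)<.065)
q=w[m];print("in caddy",len(q),q.min(0).round(3),q.max(0).round(3)) if len(q) else print("none")
t=read_camera("top");print(t["pixels"].shape);go(.517,.046,.38,1.765)
```

```text
t 13.93 p [0.5163 0.0498 0.2992] rpy [3.141e+00 1.000e-03 1.766e+00] F [ 0.3 -0.3 -0.2] gap 85.0 gf 0.0
[ 0.67  0.17 -0.97  1.68  0.15  1.35 -0.12]
in caddy 1322 [0.489 0.021 0.029] [0.546 0.077 0.067]
(420, 560, 3)
units [-0.11 -0.07 -1.93] len 0.077 turn z 0.001
```

View pics/w4.png

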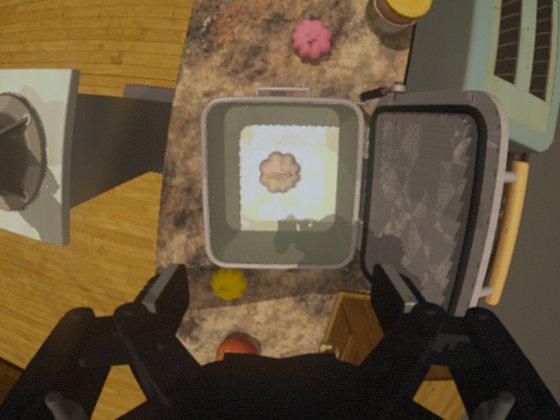

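The bulb rests inside the caddy at about (280,172). The open lid is on the right with the wooden bar at (508,232), and the bystanders look undisturbed. Next I raise the tool, set a partial opening and lean the hand back 0.2 rad, parallel to the lid. I'll then measure the finger profile, the bar and the surroundings.

Request:
send_rows([
  [[0,0,-0.5],[0.05,0,0],40],
  [[0,0,-0.5],[0.05,0,0],40],
  [[0,0,-0.5],[0.05,0,0],40],
  [[0,0,-0.4],[0.05,0,0],40],
  [[0,0,0],[0.05,0,0],40],
  [[0,0,0],[0,0,0],40],
])

```text
time: 14.53
tool_pos: [0.5219, 0.0506, 0.3721]
tool_rot: [-2.945, -0.002, 1.766]
ft_force: [-0.3, -0.8, -1.0]
finger_gap: 0.0399
gripper_force: 0.0
```

Run:
```python
from h import *
s=st();r=R.from_euler("xyz",s["tool_rot"]);z=np.load("v0.npz")
c,w=wrist(None)
ex=np.array([.981,.193,0]);ey=np.array([-.193,.981,0])
hsv=cv2.cvtColor(c["pixels"],cv2.COLOR_RGB2HSV)
m=(hsv[...,0]>8)&(hsv[...,0]<28)&(hsv[...,1]>90)&(hsv[...,2]>110)&(w[...,2]>.25)&(w[...,2]<.31)&(abs(w@ex-.687)<.03)&(w@ey<.03)&(w@ey>-.14)
q=w[m];print("bar wrist",len(q));d=np.linalg.svd(q-q.mean(0),full_matrices=False)[2][0];t=(q-q.mean(0))@d
print(d.round(3),t.min().round(3),t.max().round(3),(q.mean(0)+d*(t.min()+t.max())/2).round(4),"maxz",q[:,2].max().round(3),"along ex",np.percentile(q@ex,[2,98]).round(3))
# lid edge
l=w[(w[...,2]>.295)&(w[...,2]<.33)&(abs(w@ey+.055)<.09)&(w@ex>.6)&(w@ex<.72)];print("edge",len(l),l[:,2].max().round(3),np.percentile(l@ex,[2,50,98]).round(3))
# surroundings from start top view
tw=z["tw"].reshape(-1,3);a=tw@ex;b=tw@ey
for x0 in np.arange(.70,.92,.02):
    k=(a>x0)&(a<x0+.02)&(b>-.13)&(b<.03);print(x0.round(2),k.sum(),np.nanmax(tw[k,2]).round(3) if k.any() else "")
sc=cloud(read_camera("scene")).reshape(-1,3);t=r.inv().apply(sc-s["tool_pos"])*1000
k=(abs(t[:,0])<60)&(abs(t[:,1])<80)
for zz in range(-130,0,8):
    h=t[k&(abs(t[:,2]-zz)<4)];print(zz,len(h),h[:,:2].min(0).round(0) if len(h) else "",h[:,:2].max(0).round(0) if len(h) else "")
```

```text
t 14.53 p [0.5219 0.0506 0.3721] rpy [-2.945e+00 -2.000e-03  1.766e+00] F [-0.3 -0.8 -1. ] gap 39.9 gf 0.0
t 14.53 p [0.5219 0.0506 0.3721] rpy [-2.945e+00 -2.000e-03  1.766e+00] F [-0.3 -0.8 -1. ] gap 39.9 gf 0.0
bar wrist 1766
[ 0.183 -0.983  0.003] -0.054 0.061 [0.686  0.0788 0.284 ] maxz 0.287 along ex [0.683 0.696]
edge 4461 0.314 [0.635 0.642 0.649]
0.7 80 0.179
0.72 169 0.181
0.74 161 0.184
0.76 257 0.183
0.78 172 0.186
0.8 135 0.183
0.82 89 0.184
0.84 150 0.011
0.86 181 0.009
0.88 1951 0.693
0.9 4567 0.692
0.92 859 0.686
-130 300 [-13. -67.] [20. 64.]
-122 230 [-14. -67.] [20. 67.]
-114 177 [-11. -66.] [18. 65.]
-106 182 [-16. -62.] [18. 61.]
-98 206 [-17. -60.] [18. 59.]
-90 125 [-16. -57.] [18. 56.]
-82 162 [-11. -54.] [15. 56.]
-74 124 [-11. -52.] [14. 52.]
-66 52 [-10. -36.] [12. 33.]
-58 70 [-11. -34.] [11. 34.]
-50 76 [-11. -34.] [12. 34.]
-42 67 [-11. -34.] [12. 33.]
-34 61 [-13. -34.] [12. 35.]
-26 15 [ -9. -27.] [10. 27.]
-18 0  
-10 0  
-2 0
```

The bar centre measures (0.6865, 0.079, 0.279) and the lid's top edge is at z 0.314, both consistent with the model. At 40 mm opening the fingers are 34 mm half-wide up to 40 mm above the tips, so one fits between bar and lid. There's nothing taller than 0.19 behind it. I move above the bar.

Request:
send_rows([
  [[-0.01,0.4,-0.08],[0,0,0],40],
  [[-0.01,0.6,-0.12],[0,0,0],40],
  [[-0.02,0.6,-0.12],[0,0,0],40],
  [[-0.02,0.6,-0.12],[0,0,0],40],
  [[-0.02,0.6,-0.12],[0,0,0],40],
  [[-0.02,0.6,-0.12],[0,0,0],40],
  [[0,0.6,-0.12],[0,0,0],40],
  [[0,0.55,-0.11],[0,0,0],40],
  [[0,0,0],[0,0,0],40],
])

```text
time: 15.38
tool_pos: [0.7058, 0.0828, 0.3696]
tool_rot: [-2.944, -0.001, 1.766]
ft_force: [0.2, -0.2, -0.4]
finger_gap: 0.0399
gripper_force: 0.0
```

```bash
cat >> h.py <<'E'
ex=np.array([.981,.193,0]);ey=np.array([-.193,.981,0])
def bar_in_tool():
    s=read_state();r=R.from_euler("xyz",s["tool_rot"])
    c=read_camera("top");w=cloud(c);hsv=cv2.cvtColor(c["pixels"],cv2.COLOR_RGB2HSV)
    print("model bar in tool mm",(r.inv().apply(np.array([.6865,.079,.279])-s["tool_pos"])*1000).round(1))
E
python3 - <<'E'
from h import *
s=st();print(s["q"].round(2));bar_in_tool()
c,w=wrist("w5");hsv=cv2.cvtColor(c["pixels"],cv2.COLOR_RGB2HSV)
m=(hsv[...,0]>8)&(hsv[...,0]<28)&(hsv[...,1]>90)&(hsv[...,2]>110)&(w[...,2]>.255)&(w[...,2]<.31)&(abs(w@ex-.687)<.03)&(w@ey<.03)&(w@ey>-.14)
q=w[m];t=R.from_euler("xyz",s["tool_rot"]).inv().apply(q-s["tool_pos"])*1000
print(len(t),np.percentile(t,[1,50,99],axis=0).round(1))
E
```

```text
t 15.38 p [0.7058 0.0828 0.3696] rpy [-2.944e+00 -1.000e-03  1.766e+00] F [ 0.2 -0.2 -0.4] gap 39.9 gf 0.0
[ 0.17  0.71 -0.84  0.83  0.47  1.95 -0.24]
model bar in tool mm [-0.1 -1.5 92.7]
t 15.43 p [0.7042 0.0825 0.3706] rpy [-2.943e+00 -1.000e-03  1.766e+00] F [-1.3  0.3  0.1] gap 40.1 gf 0.0
2103 [[-54.8  -6.4  84.6]
 [  5.8   0.5  86.9]
 [ 56.3   7.   92.4]]
```

View pics/w5.png

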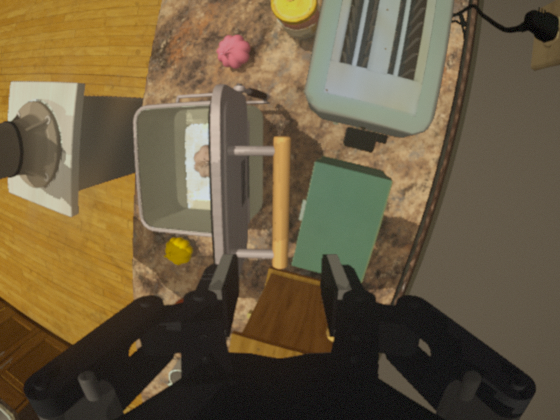

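The wrist view shows the bar vertical at x≈282 between the pads (230 and 335), with the lid to its left at x≈228. It is centred in tool y. I descend along the tool axis.

Request:
send_rows([
  [[0,0,0.4],[0,0,0],40],
  [[0,0,0.4],[0,0,0],40],
  [[0,0,0.4],[0,0,0],40],
  [[0,0,0.4],[0,0,0],40],
  [[0,0,0.4],[0,0,0],40],
  [[0,0,0],[0,0,0],40],
])

```text
time: 15.98
tool_pos: [0.6857, 0.077, 0.2921]
tool_rot: [-2.94, 0.002, 1.765]
ft_force: [0.1, 0.4, -0.2]
finger_gap: 0.0399
gripper_force: 0.0
```

Run:
```python
from h import *
s=st();print(s["q"].round(2));bar_in_tool()
```

```text
t 15.98 p [0.6857 0.077  0.2921] rpy [-2.940e+00  2.000e-03  1.765e+00] F [ 0.1  0.4 -0.2] gap 39.9 gf 0.0
[ 0.26  0.69 -0.85  1.07  0.45  1.77 -0.27]
model bar in tool mm [ 1.9  3.7 12.6]
```

Request:
send_rows([
  [[0,0.05,0.2],[0,0,0],40],
  [[0,0,0.25],[0,0,0],40],
  [[0,0,0.25],[0,0,0],40],
  [[0,0,0.25],[0,0,0],40],
  [[0,0,0.25],[0,0,0],40],
  [[0,0,0.2],[0,0,0],40],
  [[0,0,0],[0,0,0],40],
])

```text
time: 16.62
tool_pos: [0.6786, 0.0765, 0.2363]
tool_rot: [-2.941, 0.001, 1.765]
ft_force: [0.0, -0.7, -1.3]
finger_gap: 0.04
gripper_force: 0.0
```

Run:
```python
from h import *
s=st();print(s["q"].round(2));bar_in_tool()
c,w=wrist("w6")
```

```text
t 16.62 p [0.6786 0.0765 0.2363] rpy [-2.941e+00  1.000e-03  1.765e+00] F [ 0.  -0.7 -1.3] gap 40.0 gf 0.0
[ 0.29  0.7  -0.85  1.18  0.45  1.66 -0.29]
model bar in tool mm [  0.9  -0.4 -43.5]
t 16.67 p [0.6791 0.0767 0.2374] rpy [-2.943  0.     1.765] F [-0.7 -0.4 -0.6] gap 40.0 gf 0.0
```

View pics/w6.png

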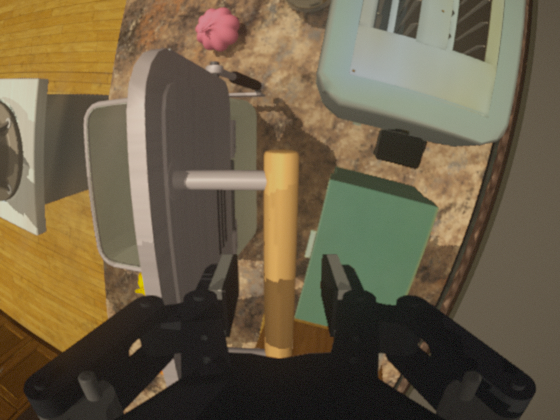

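The bar at x≈282 lies between the pads (228 and 335), and the front finger is in the gap by the lid. I close on the bar.

Request:
send_rows([
  [[0,0,0],[0,0,0],8],
  [[0,0,0],[0,0,0],8],
  [[0,0,0],[0,0,0],8],
  [[0,0,0],[0,0,0],8],
  [[0,0,0],[0,0,0],8],
], squeeze=40)

```text
time: 17.13
tool_pos: [0.6795, 0.0773, 0.2396]
tool_rot: [-2.945, 0.0, 1.765]
ft_force: [-2.6, -0.8, 4.5]
finger_gap: 0.0123
gripper_force: 39.4
```

Run:
```python
from h import *
s=st();print(s["q"].round(2));bar_in_tool()
r=R.from_euler("xyz",s["tool_rot"]);p=s["tool_pos"]
H=np.array([.5175*.981+.055*.193,.5175*.193-.055*.981,0])+.093*ex;H[2]=.128;print("hinge",H.round(4))
print("ex,ey,z",(p@ex).round(4),(p@ey).round(4))
# plan: TCP offset from bar fixed with lean held; increments of world ex,z to units
th=np.append(1.75,np.arange(1.65,-.01,-.1));th[-1]=0
rho=np.hypot(.16,.05);ph=np.arctan2(.05,.16)
X=-rho*np.cos(th+ph);Z=rho*np.sin(th+ph)
for i in range(1,len(th)):
    dw=(X[i]-X[i-1])*ex+np.array([0,0,Z[i]-Z[i-1]]);print(th[i].round(2),(r.inv().apply(dw)/.04).round(3),"bar z",(.128+Z[i]).round(3),"x",X[i].round(3))
```

```text
t 17.13 p [0.6795 0.0773 0.2396] rpy [-2.945  0.     1.765] F [-2.6 -0.8  4.5] gap 12.3 gf 39.4
[ 0.29  0.7  -0.85  1.18  0.45  1.66 -0.29]
model bar in tool mm [  0.3  -0.6 -40. ]
hinge [0.6095 0.0639 0.128 ]
ex,ey,z 0.6815 -0.0553
1.65 [-0.    -0.407 -0.098] bar z 0.284 x 0.063
1.55 [-0.    -0.415 -0.057] bar z 0.289 x 0.047
1.45 [-0.    -0.419 -0.015] bar z 0.293 x 0.03
1.35 [-0.    -0.418  0.027] bar z 0.295 x 0.014
1.25 [-0.    -0.413  0.069] bar z 0.296 x -0.003
1.15 [-0.    -0.404  0.109] bar z 0.294 x -0.02
1.05 [-0.    -0.391  0.149] bar z 0.292 x -0.036
0.95 [-0.    -0.374  0.188] bar z 0.287 x -0.052
0.85 [-0.    -0.354  0.224] bar z 0.281 x -0.068
0.75 [-0.    -0.33   0.258] bar z 0.274 x -0.083
0.65 [-0.    -0.302  0.29 ] bar z 0.265 x -0.097
0.55 [-0.    -0.272  0.319] bar z 0.254 x -0.11
0.45 [-0.    -0.239  0.344] bar z 0.243 x -0.122
0.35 [-0.    -0.203  0.366] bar z 0.23 x -0.133
0.25 [-0.    -0.166  0.385] bar z 0.216 x -0.143
0.15 [-0.    -0.126  0.399] bar z 0.201 x -0.151
0.0 [ 0.    -0.113  0.618] bar z 0.178 x -0.16
```

The bar is gripped at 12.3 mm with 39 N. I swing the lid slowly along its arc, about 0.3 rad/s, checking force and drift at each call.

Request:
send_rows([
  [[0,-0.1,-0.025],[0,0,0],8],
  [[0,-0.1,-0.025],[0,0,0],8],
  [[0,-0.1,-0.025],[0,0,0],8],
  [[0,-0.1,-0.025],[0,0,0],8],
  [[0,-0.1,-0.015],[0,0,0],8],
  [[0,-0.1,-0.015],[0,0,0],8],
  [[0,-0.1,-0.015],[0,0,0],8],
  [[0,-0.1,-0.015],[0,0,0],8],
])

```text
time: 17.85
tool_pos: [0.6498, 0.0719, 0.2516]
tool_rot: [-2.946, -0.001, 1.765]
ft_force: [0.5, 1.3, -1.2]
finger_gap: 0.0125
gripper_force: 40.1
```

```bash
cat >> h.py <<'E'
H=np.array([.6095,.0639,.128]);RHO=np.hypot(.16,.05);PH=np.arctan2(.05,.16)
def lid(off=-.040,yo=0):
    "lid angle from the bar held at tool z=off; then units for the next angles"
    s=st();r=R.from_euler("xyz",s["tool_rot"]);b=s["tool_pos"]+r.apply([0,yo,off])
    x,z=(b-H)@ex,b[2]-.128;a=np.arctan2(z,-x)-PH;print("bar",b.round(4),"theta",a.round(3),"rho err mm",((np.hypot(x,z)-RHO)*1000).round(1),"drift ey",((b-H)@ey*1000).round(1))
    p=np.array([x,z])
    for t in a-np.arange(.1,.65,.1):
        t=max(t,0);n=RHO*np.array([-np.cos(t+PH),np.sin(t+PH)]);d=n-p;p=n
        print(t.round(2),(r.inv().apply(d[0]*ex+np.array([0,0,d[1]]))/.04).round(3))
    return s
E
python3 -c "
from h import *
print(lid()['q'].round(2))"
```

```text
t 17.85 p [0.6498 0.0719 0.2516] rpy [-2.946e+00 -1.000e-03  1.765e+00] F [ 0.5  1.3 -1.2] gap 12.5 gf 40.1
bar [0.6575 0.0733 0.2909] theta 1.56 rho err mm 2.4 drift ey 0.0
1.46 [ 0.    -0.424  0.041]
1.36 [ 0.    -0.418  0.023]
1.26 [ 0.    -0.414  0.064]
1.16 [ 0.    -0.405  0.105]
1.06 [ 0.    -0.393  0.145]
0.96 [ 0.    -0.376  0.184]
[ 0.33  0.64 -0.87  1.26  0.42  1.64 -0.29]
```

Request:
send_rows([
  [[0,-0.105,-0.005],[0,0,0],8],
  [[0,-0.105,-0.005],[0,0,0],8],
  [[0,-0.105,-0.005],[0,0,0],8],
  [[0,-0.105,-0.005],[0,0,0],8],
  [[0,-0.105,0.006],[0,0,0],8],
  [[0,-0.105,0.006],[0,0,0],8],
  [[0,-0.105,0.006],[0,0,0],8],
  [[0,-0.105,0.006],[0,0,0],8],
  [[0,-0.103,0.016],[0,0,0],8],
  [[0,-0.103,0.016],[0,0,0],8],
])

```text
time: 18.68
tool_pos: [0.6087, 0.0641, 0.2578]
tool_rot: [-2.944, -0.001, 1.766]
ft_force: [0.1, 3.5, 6.0]
finger_gap: 0.0124
gripper_force: 41.3
```

```bash
python3 -c "
from h import *
print(lid()['q'].round(2))"
```

```text
t 18.68 p [0.6087 0.0641 0.2578] rpy [-2.944e+00 -1.000e-03  1.766e+00] F [0.1 3.5 6. ] gap 12.4 gf 41.3
bar [0.6164 0.0655 0.2971] theta 1.31 rho err mm 1.6 drift ey 0.3
1.21 [ 0.    -0.404  0.125]
1.11 [ 0.    -0.399  0.126]
1.01 [ 0.    -0.385  0.165]
0.91 [ 0.    -0.366  0.203]
0.81 [ 0.    -0.344  0.238]
0.71 [-0.    -0.319  0.272]
[ 0.4   0.56 -0.9   1.37  0.37  1.61 -0.29]
```

Request:
send_rows([
  [[0,-0.103,0.02],[0,0,0],8],
  [[0,-0.103,0.02],[0,0,0],8],
  [[0,-0.103,0.02],[0,0,0],8],
  [[0,-0.103,0.02],[0,0,0],8],
  [[0,-0.1,0.031],[0,0,0],8],
  [[0,-0.1,0.031],[0,0,0],8],
  [[0,-0.1,0.031],[0,0,0],8],
  [[0,-0.1,0.031],[0,0,0],8],
  [[0,-0.096,0.041],[0,0,0],8],
  [[0,-0.096,0.041],[0,0,0],8],
])

```text
time: 19.52
tool_pos: [0.5672, 0.0561, 0.2542]
tool_rot: [-2.943, -0.001, 1.766]
ft_force: [-0.2, 5.1, 1.8]
finger_gap: 0.0128
gripper_force: 40.8
```

```bash
python3 -c "
from h import *
print(lid()['q'].round(2))"
```

```text
t 19.52 p [0.5672 0.0561 0.2542] rpy [-2.943e+00 -1.000e-03  1.766e+00] F [-0.2  5.1  1.8] gap 12.8 gf 40.8
bar [0.575  0.0575 0.2934] theta 1.059 rho err mm 1.5 drift ey 0.4
0.96 [ 0.    -0.361  0.219]
0.86 [ 0.    -0.355  0.222]
0.76 [-0.    -0.331  0.256]
0.66 [-0.    -0.304  0.288]
0.56 [-0.    -0.274  0.317]
0.46 [-0.    -0.241  0.343]
[ 0.46  0.48 -0.92  1.48  0.33  1.56 -0.28]
```

Request:
send_rows([
  [[0.005,-0.094,0.047],[0,0,0],8],
  [[0.005,-0.094,0.047],[0,0,0],8],
  [[0.005,-0.094,0.047],[0,0,0],8],
  [[0.005,-0.094,0.047],[0,0,0],8],
  [[0.005,-0.089,0.055],[0,0,0],8],
  [[0.005,-0.089,0.055],[0,0,0],8],
  [[0.005,-0.089,0.055],[0,0,0],8],
  [[0.005,-0.089,0.055],[0,0,0],8],
  [[0,-0.083,0.064],[0,0,0],8],
  [[0,-0.083,0.064],[0,0,0],8],
])

```text
time: 20.35
tool_pos: [0.5294, 0.0488, 0.2404]
tool_rot: [-2.945, 0.001, 1.764]
ft_force: [-2.6, 1.1, 4.4]
finger_gap: 0.0122
gripper_force: 40.9
```

```bash
python3 -c "
from h import *
print(lid()['q'].round(2))"
```

```text
t 20.35 p [0.5294 0.0488 0.2404] rpy [-2.945e+00  1.000e-03  1.764e+00] F [-2.6  1.1  4.4] gap 12.2 gf 40.9
bar [0.5371 0.0504 0.2796] theta 0.816 rho err mm 0.9 drift ey 0.7
0.72 [-0.    -0.307  0.288]
0.62 [-0.    -0.292  0.3  ]
0.52 [-0.    -0.261  0.328]
0.42 [-0.    -0.227  0.352]
0.32 [ 0.    -0.19   0.373]
0.22 [ 0.    -0.152  0.39 ]
[ 0.53  0.42 -0.94  1.6   0.3   1.49 -0.26]
```

Request:
send_rows([
  [[0,-0.08,0.067],[0,0,0],8],
  [[0,-0.08,0.067],[0,0,0],8],
  [[0,-0.08,0.067],[0,0,0],8],
  [[0,-0.08,0.067],[0,0,0],8],
  [[0,-0.073,0.075],[0,0,0],8],
  [[0,-0.073,0.075],[0,0,0],8],
  [[0,-0.073,0.075],[0,0,0],8],
  [[0,-0.073,0.075],[0,0,0],8],
  [[0,-0.065,0.082],[0,0,0],8],
  [[0,-0.065,0.082],[0,0,0],8],
])

```text
time: 21.18
tool_pos: [0.4951, 0.0424, 0.2174]
tool_rot: [-2.945, 0.0, 1.765]
ft_force: [-1.1, 3.2, 1.1]
finger_gap: 0.0121
gripper_force: 40.4
```

```bash
python3 -c "
from h import *
print(lid()['q'].round(2))"
```

```text
t 21.18 p [0.4951 0.0424 0.2174] rpy [-2.945  0.     1.765] F [-1.1  3.2  1.1] gap 12.1 gf 40.4
bar [0.5028 0.0439 0.2566] theta 0.567 rho err mm 0.6 drift ey 1.0
0.47 [ 0.    -0.232  0.35 ]
0.37 [ 0.    -0.209  0.363]
0.27 [ 0.    -0.172  0.382]
0.17 [ 0.    -0.133  0.397]
0.07 [ 0.    -0.093  0.409]Traceback (most recent call last):
  File "<string>", line 3, in <module>
    print(lid()['q'].round(2))
          ~~~^^
  File "h.py", line 37, in lid
    print(t.round(2),(r.inv().apply(d[0]*ex+np.array([0,0,d[1]]))/.04).round(3))
          ^^^^^^^
AttributeError: 'int' object has no attribute 'round'
```

Slower from here, 5 rows per 0.1 rad.

Request:
send_rows([
  [[0,-0.047,0.069],[0,0,0],8],
  [[0,-0.047,0.069],[0,0,0],8],
  [[0,-0.047,0.069],[0,0,0],8],
  [[0,-0.047,0.069],[0,0,0],8],
  [[0,-0.047,0.069],[0,0,0],8],
  [[0,-0.042,0.073],[0,0,0],8],
  [[0,-0.042,0.073],[0,0,0],8],
  [[0,-0.042,0.073],[0,0,0],8],
  [[0,-0.042,0.073],[0,0,0],8],
  [[0,-0.042,0.073],[0,0,0],8],
])

```text
time: 22.02
tool_pos: [0.4733, 0.0384, 0.193]
tool_rot: [-2.946, -0.0, 1.765]
ft_force: [-1.0, 4.6, 2.0]
finger_gap: 0.0126
gripper_force: 41.6
```

```bash
sed -i 's/t=max(t,0);/t=np.maximum(t,0.);/' h.py; python3 -c "
from h import *
print(lid()['q'].round(2))"
```

```text
t 22.02 p [0.4733 0.0384 0.193 ] rpy [-2.946 -0.     1.765] F [-1.   4.6  2. ] gap 12.6 gf 41.6
bar [0.4809 0.0399 0.2322] theta 0.37 rho err mm -0.4 drift ey 1.3
0.27 [-0.    -0.182  0.377]
0.17 [-0.    -0.135  0.397]
0.07 [-0.    -0.094  0.408]
0.0 [-0.    -0.042  0.29 ]
0.0 [0. 0. 0.]
0.0 [0. 0. 0.]
[ 0.61  0.35 -0.96  1.79  0.26  1.35 -0.24]
```

Request:
send_rows([
  [[0,-0.035,0.076],[0,0,0],8],
  [[0,-0.035,0.076],[0,0,0],8],
  [[0,-0.035,0.076],[0,0,0],8],
  [[0,-0.035,0.076],[0,0,0],8],
  [[0,-0.035,0.076],[0,0,0],8],
  [[0,-0.027,0.079],[0,0,0],8],
  [[0,-0.027,0.079],[0,0,0],8],
  [[0,-0.027,0.079],[0,0,0],8],
  [[0,-0.027,0.079],[0,0,0],8],
  [[0,-0.027,0.079],[0,0,0],8],
])

```text
time: 22.85
tool_pos: [0.4555, 0.035, 0.165]
tool_rot: [-2.946, -0.0, 1.765]
ft_force: [0.5, 6.9, -0.9]
finger_gap: 0.0123
gripper_force: 40.4
```

```bash
python3 -c "
from h import *
print(lid()['q'].round(2))"
```

```text
t 22.85 p [0.4555 0.035  0.165 ] rpy [-2.946 -0.     1.765] F [ 0.5  6.9 -0.9] gap 12.3 gf 40.4
bar [0.4631 0.0365 0.2042] theta 0.17 rho err mm -0.4 drift ey 1.3
0.07 [-0.    -0.103  0.406]
0.0 [-0.    -0.042  0.291]
0.0 [0. 0. 0.]
0.0 [0. 0. 0.]
0.0 [0. 0. 0.]
0.0 [0. 0. 0.]
[ 0.62  0.34 -0.96  1.87  0.26  1.28 -0.25]
```

Request:
send_rows([
  [[0.008,-0.012,0.05],[0,0,0],8],
  [[0.008,-0.012,0.05],[0,0,0],8],
  [[0.008,-0.012,0.05],[0,0,0],8],
  [[0.008,-0.012,0.05],[0,0,0],8],
  [[0.008,-0.012,0.05],[0,0,0],8],
  [[0,-0.012,0.05],[0,0,0],8],
  [[0,-0.012,0.05],[0,0,0],8],
  [[0,-0.012,0.05],[0,0,0],8],
  [[0,-0.01,0.05],[0,0,0],8],
  [[0,0,0],[0,0,0],8],
])

```text
time: 23.68
tool_pos: [0.4481, 0.0337, 0.1481]
tool_rot: [-2.947, 0.001, 1.764]
ft_force: [4.7, -1.5, -3.3]
finger_gap: 0.0124
gripper_force: 39.4
```

```bash
python3 -c "
from h import *
lid()
w=cloud(read_camera('scene')).reshape(-1,3);k=(w[:,2]>.11)&(w[:,2]<.17)
a=w@ex;b=w@ey
for x0 in np.arange(.42,.6,.02):
    m=k&(a>x0)&(a<x0+.02)&(b>0)&(b<.035);print(x0.round(2),m.sum(),np.median(w[m,2]).round(4))
"
```

```text
t 23.68 p [0.4481 0.0337 0.1481] rpy [-2.947e+00  1.000e-03  1.764e+00] F [ 4.7 -1.5 -3.3] gap 12.4 gf 39.4
bar [0.4557 0.0353 0.1874] theta 0.06 rho err mm -0.4 drift ey 1.6
0.0 [ 0.    -0.044  0.247]
0.0 [0. 0. 0.]
0.0 [0. 0. 0.]
0.0 [0. 0. 0.]
0.0 [0. 0. 0.]
0.0 [0. 0. 0.]
0.42 79 0.1387
0.44 105 0.1399
0.46 101 0.1393
0.48 94 0.1385
0.5 95 0.1377
0.52 92 0.1368
0.54 92 0.1362
0.56 85 0.1354
0.58 84 0.1333
```

Request:
send_rows([
  [[-0.003,-0.005,0.025],[0,0,0],8],
  [[-0.003,-0.005,0.025],[0,0,0],8],
  [[0,-0.005,0.025],[0,0,0],8],
  [[0,-0.005,0.025],[0,0,0],8],
  [[0,-0.005,0.025],[0,0,0],8],
  [[0,-0.004,0.025],[0,0,0],8],
  [[0,0,0],[0,0,0],8],
])

```text
time: 24.32
tool_pos: [0.4464, 0.0334, 0.1428]
tool_rot: [-2.948, 0.001, 1.764]
ft_force: [5.6, 0.5, -3.1]
finger_gap: 0.0125
gripper_force: 39.2
```

```bash
cat >> h.py <<'E'
def slope():
    w=cloud(read_camera('scene')).reshape(-1,3);m=(w[:,2]>.115)&(w[:,2]<.15);a=w@ex;b=w@ey
    m&=(a>.45)&(a<.59)&(b>0)&(b<.035);p=np.polyfit(a[m],w[m,2],1);print("lid slope",(-p[0]).round(4),"z at .45",np.polyval(p,.45).round(4))
E
python3 -c "
from h import *
lid();slope()"
```

```text
t 24.32 p [0.4464 0.0334 0.1428] rpy [-2.948e+00  1.000e-03  1.764e+00] F [ 5.6  0.5 -3.1] gap 12.5 gf 39.2
bar [0.4539 0.0349 0.182 ] theta 0.026 rho err mm -0.4 drift ey 1.6
0.0 [ 0.    -0.024  0.108]
0.0 [0. 0. 0.]
0.0 [0. 0. 0.]
0.0 [0. 0. 0.]
0.0 [0. 0. 0.]
0.0 [0. 0. 0.]
lid slope 0.0072 z at .45 0.1345
```

Request:
send_rows([
  [[0,-0.004,0.02],[0,0,0],8],
  [[0,-0.003,0.02],[0,0,0],8],
  [[0,-0.003,0.02],[0,0,0],8],
  [[0,0,0],[0,0,0],8],
])

```text
time: 24.7
tool_pos: [0.4461, 0.0334, 0.1416]
tool_rot: [-2.948, 0.002, 1.764]
ft_force: [4.8, -0.9, 3.6]
finger_gap: 0.0121
gripper_force: 39.9
```

```bash
python3 -c "
from h import *
lid();slope()"
```

```text
t 24.7 p [0.4461 0.0334 0.1416] rpy [-2.948e+00  2.000e-03  1.764e+00] F [ 4.8 -0.9  3.6] gap 12.1 gf 39.9
bar [0.4536 0.0349 0.1809] theta 0.019 rho err mm -0.5 drift ey 1.6
0.0 [ 0.    -0.022  0.078]
0.0 [0. 0. 0.]
0.0 [0. 0. 0.]
0.0 [0. 0. 0.]
0.0 [0. 0. 0.]
0.0 [0. 0. 0.]
lid slope 0.0017 z at .45 0.1334
```

The force reversed from −3 to +3.6 N and the tool stopped descending, with lid slope about 0, so the lid is on the rim. One small press confirms it, then I open and back off straight up.

Request:
send_rows([
  [[0,0,0.02],[0,0,0],8],
  [[0,0,0.02],[0,0,0],8],
  [[0,0,0],[0,0,0],8],
  [[0,0,0],[0,0,0],8],
])

```text
time: 25.08
tool_pos: [0.4461, 0.0333, 0.1415]
tool_rot: [-2.948, 0.003, 1.764]
ft_force: [2.6, -1.8, 13.2]
finger_gap: 0.0125
gripper_force: 40.8
```

```bash
python3 -c "
from h import *
st();slope()"
```

```text
t 25.08 p [0.4461 0.0333 0.1415] rpy [-2.948  0.003  1.764] F [ 2.6 -1.8 13.2] gap 12.5 gf 40.8
lid slope 0.0028 z at .45 0.1334
```

Request:
send_rows([
  [[0,0,-0.02],[0,0,0],8],
  [[0,0,0],[0,0,0],45],
  [[0,0,0],[0,0,0],45],
  [[0,0,0],[0,0,0],45],
  [[0,0,0],[0,0,0],45],
])

```text
time: 25.55
tool_pos: [0.4427, 0.0338, 0.1392]
tool_rot: [-2.942, -0.0, 1.765]
ft_force: [-1.6, -0.1, 0.6]
finger_gap: 0.0453
gripper_force: 0.0
```

Request:
send_rows([
  [[0,0,-0.15],[0,0,0],45],
  [[0,0,-0.3],[0,0,0],45],
  [[0,0,-0.4],[0,0,0],45],
  [[0,0,-0.5],[0,0,0],45],
  [[0,0,-0.6],[0,0,0],45],
  [[0,0,-0.6],[0,0,0],45],
  [[0,0,-0.6],[0,0,0],45],
  [[0,0,-0.6],[0,0,0],45],
  [[0,0,0],[0,0,0],45],
])

```text
time: 26.3
tool_pos: [0.4761, 0.041, 0.292]
tool_rot: [-2.954, 0.0, 1.765]
ft_force: [1.0, 0.6, 0.3]
finger_gap: 0.0451
gripper_force: 0.0
```

Run:
```python
from h import *
st();slope()
c=read_camera("top");tw=cloud(c);a=read_camera("scene");save("end",a["pixels"])
def rep(n,b,lo=.012):
    p=tw[b[0]:b[1],b[2]:b[3]].reshape(-1,3);p=p[(p[:,2]>lo)&(p[:,2]<.15)];print(n,len(p),np.median(p,0).round(3) if len(p) else "")
for n,b in dict(apple=(212,240,332,358),onion=(205,233,142,171),yellow=(224,248,294,317),pink=(207,233,188,212)).items():rep(n,b)
```

```text
t 26.3 p [0.4761 0.041  0.292 ] rpy [-2.954  0.     1.765] F [1.  0.6 0.3] gap 45.1 gf 0.0
lid slope -0.0007 z at .45 0.1333
apple 323 [ 0.502 -0.275  0.055]
onion 375 [0.515 0.381 0.056]
yellow 190 [ 0.471 -0.138  0.038]
pink 190 [0.521 0.233 0.037]
```

View pics/end.png

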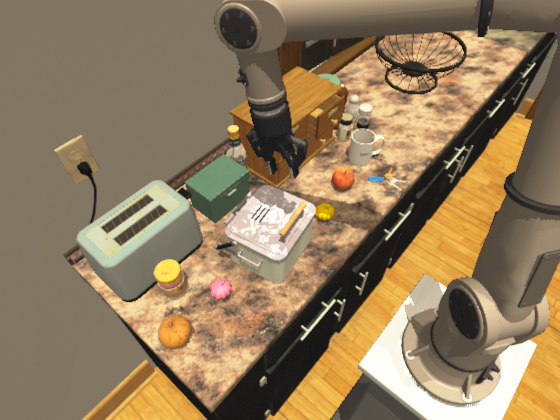

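The lid lies flat on the caddy at (270,222), the hand is clear at (285,150), and the onion, apple and mug are where they started. I hand in the job.

```bash
python3 -c "
from bench import *
print(close_job())"
```

```text
the job is handed in; nothing more can be done
None
```

The garlic is in the caddy, and the lid was lowered under grip onto the rim and then released; the onion and apple measure unmoved, the mug looks unmoved in the last image, and the job was handed in at about 26 s.

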